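# Fume extractor to full draught

### The arm

A 7-joint arm with a two-finger parallel gripper is mounted at the origin on the work surface. World frame = base frame: x ahead of the robot, y to its left, z up, the work surface at z = 0. Lengths are in m, angles in rad, forces in N, time in s.
With the tool pointing down it reaches from about 0.425 to 0.975 m from the base axis. Payload 16.7 kg.
Tool frame: the origin (TCP) lies on the mounting face of the last link; the fingertips stand 173 mm ahead of it and the grasp point (between the pads) lies 155 mm ahead of it; z points along the fingers, x is the direction in which the jaws open and shut, and the axes are right-handed (so a half turn about z gives the same grasp; the last joint's range is limited). The gripper opens to 85 mm and grips with 20 to 120 N. Pads are 22 mm wide; open, the fingers measure 114 mm over their backs; the gripper's body (76 mm by 85 mm) begins 54 mm behind the grasp point. The pads swing forward as they close: fully open they stand 13 mm farther back than shut.
Start: joints at [0.972, 0.426, 0.074, 1.606, -0.034, 1.111, -0.067], TCP at [0.293, -0.608, 0.405] pointing down, gripper open.
Joint ranges: [-2.85, 2.85], [-0.5, 2.14], [-1.23, 1.37], [0.21, 2.46], [-1.02, 4.16], [0.16, 2.05], [-2.73, 2.73]. Speed limits (rad/s): [1.89, 1.89, 2.39, 2.39, 3.01, 3.01, 3.01].

### API

Orientations are given as a unit quaternion [x, y, z, w].
In Python, from cell import env, grab_frame gives the robot as it stands.
- The arm moves only by the tool step_arm, never from a script. Its argument "targets" is a list of rows, each a list of 6 numbers: the shift along the tool's x, y, z scaled (see below), then the turn, a rotation vector about the tool's x, y, z scaled (see below). A call has 1 to 12 rows; each row shifts and turns the commanded pose from where the row before left it, along the tool's axes as they then stand; what a row does not reach is not made up. The controller multiplies each number of a shift by 0.03 m and each number of a turn by 0.15 rad. A row lasts 1/10 s, in which the tool goes at most 50 mm and 8.59 degrees, less where a joint would pass 70% of its speed; a pose out of reach is approached as far as the arm can. A call with a number of a shift or a turn outside -1 to 1 is refused whole. A call with a gripper value outside its range is refused whole. "fingers" is the gripper's target within -1 to 1 (shut at 1, half-way at 0, fully open at -1), set as the call begins (left out, the last holds). The fingers move at their own pace and stop on an object; the grip force is fixed at half the most. Time passes only in rows, so rows that do not move let the fingers close. It gives the time, the measured TCP pose, the force and the opening at its end, in the units of the state.
- env.sense(): the state, without advancing time (a new reading comes with each control period).
- grab_frame(name): name is "side" or "top" or "wrist"; returns a dict with "image" (480x640x3 uint8, red, green, blue), "z_map" (480x640 float32, m along the optical axis (not along the pixel's ray), 0 where there is no reading), "fx", "fy", "cx", "cy" (pixels), "extrinsics" (4x4, takes a point from camera to world coordinates). Camera axes: x right, y up, looking along -z (the intrinsics and any distortion apply to the point x, -y, -z); pixel columns grow to the right and rows downward; lengths in m; the calibration is good to about 2 mm. A picture is of the moment at which its call begins.
- env.finish_job(): hands the job in, once; it reports no verdict.
The state is a dict: "clock": time; "qpos": joint angles; "qd": joint speeds; "joint_efforts": joint torques, N m; "tcp_pos": TCP position; "eef_rot": TCP orientation; "wrist_force": force on the tool from outside, world axes, zero at the start; "ft_torque": the same for the moment, N m; "gripper_width": finger opening in m.
Only numpy, scipy, OpenCV 4.12 (cv2) and the standard library are available. Lean on these libraries where they do the work, as an engineer would, in place of code of your own. Each camera call takes 0.05 s, during which the arm holds its last target.

### The job

Get the fume extractor going for a gluing job: push the lever on top of the extractor past its half-way click, all the way over to the far stop, and only then press the large start button on the switch box right down, leaving it and the lever released. Use the fingertips only: do not press the small stop button, pick nothing up, and leave the wheels, bottles and tools on the bench where they are.

Things in the scene. Friction and masses are not known exactly. Their poses are not given: they have to be found in the camera images.
- extractor: Fixed grey fume extractor, a box 170 (x) by 240 (y) by 123 mm high, origin at the centre of its underside, z up, round grille on -x. The lever stands out of a slot along y in its flat top: it pivots about an x axis at (-10, 0, 105) mm, starts leaning to -y and is pushed to +y. Beside the slot one pip marks the click, two pips the far stop.
- lever (a joint): Lever angle, rad: 0 = off, leaning 0.55 rad to the extractor's -y; 0.55 = upright, half-way click (a detent holds it); 1.10 = far stop, leaning 0.55 rad to +y, rigid, and held there by the detent too. Left between two positions it snaps into the nearer one. Getting it out of a position takes about 4 N at the knob.
- lever_knob (a point): Centre of the black ball knob (diameter 28 mm) at the end of the lever, 95 mm from the pivot, on a steel rod of 10 mm diameter. It stands about 186 mm above the bench at either end of the swing and 200 mm at the click, and moves about 99 mm along the extractor's y in all.
- station: Grey fixed switch box, 100 (x) by 160 (y) by 82 mm high; origin at the centre of its underside, z up. Two round grey push buttons on top, 78 mm apart along y: the large start button at y = +36 mm and the small stop button at y = -42 mm.
- start (a joint): Travel of the large start button in m: 0 = up, 0.007 = fully down. Spring return, about 5 N when fully down. It counts as pressed from 0.005.
- start_top (a point): Centre of the top face of the start button (diameter 38 mm); it is pressed straight down.
- stop (a joint): Travel of the small stop button in m: 0 = up, 0.006 = fully down. Not to be pressed.
- stop_top (a point): Centre of the top face of the stop button (diameter 20 mm).
- wheel_a: Loose black twin suitcase wheel on its mounting plate (62 by 50 mm, 58 mm high), between extractor and switch box; origin at the centre of its underside. Leave alone.
- wheel_b: Another such loose suitcase wheel, in the row behind the work; origin at the centre of its underside. Leave alone.
- dye_jar: Loose jar, diameter 52, 75 mm high, between extractor and switch box; origin at the centre of its underside. Leave alone.
- dye_bottle: Loose bottle, diameter 56, 150 mm high, behind the work; origin at the centre of its underside. Leave alone.
- glue_tin: Loose tin, diameter 76, 110 mm high, behind the work; origin at the centre of its underside. Leave alone.
- brush: Loose flat brush lying to the left, under 40 mm high. Leave alone.
- driver: Loose screwdriver lying to the right, under 40 mm high. Leave alone.
Not all that is in view belongs to the job. What is shaped like the station but orange is not meant.

How it is judged:
By the outcome, as a careful person would: the job done as asked, in the order asked, and still so for the second after the job is handed in, with the robot touching nothing.
It also fails if it takes over 48 s, if anything falls off the work surface, if the arm or the gripper's body presses on something with over 40 N, if the wrist force passes 120 N, or if a joint passes its speed limit or range.

## Working session

There is one attempt and no reset: what is moved stays moved. The work goes in short steps, Python scripts to look and compute and a tool call to move; the robot and the scene stay as the last step left them, time stands still between calls to the robot, and variables do not carry over. Pictures are saved under pics/ and viewed, and the job is handed in when it is done.

Besides the shell and the picture viewer there is one more tool, called as name(argument=value, ...) on one line, values as JSON. step_arm: Moves the arm, as the interface text tells. Its arguments: {"type":"object","properties":{"targets":{"type":"array"},"fingers":{"type":"number"}},"required":["targets"]}

```bash
ls; mkdir -p pics; python3 - <<'E'
from cell import env, grab_frame
import cv2, numpy as np, pickle
s=env.sense(); print({k:np.round(v,3).tolist() for k,v in s.items()})
d={}
for n in ["side","top"]:
    f=grab_frame(n); d[n]=f; cv2.imwrite(f"pics/{n}0.png",f["image"][:,:,::-1]); print(n,f["fx"],f["cx"],f["cy"],np.round(f["extrinsics"],3).tolist(), [k for k in f])
pickle.dump(d,open("f0.pkl","wb"))
E
```

```text
pics
{'clock': 0.0, 'qpos': [0.971, 0.427, 0.074, 1.607, -0.034, 1.111, -0.067], 'qd': [0.0, -0.0, -0.001, -0.001, 0.001, 0.001, -0.0], 'joint_efforts': [0.001, -94.981, 3.762, -46.352, 0.019, 0.01, 0.0], 'tcp_pos': [0.293, -0.608, 0.404], 'eef_rot': [0.847, -0.532, -0.001, -0.0], 'wrist_force': [-0.494, 0.075, 0.147], 'ft_torque': [-0.006, 0.001, 0.043], 'gripper_width': 0.085}
side 578.8027115903443 311.3059139360802 236.5286820159076 [[0.946, 0.244, -0.215, 0.212], [-0.325, 0.707, -0.628, -1.04], [-0.002, 0.664, 0.748, 1.474], [0.0, 0.0, 0.0, 1.0]] ['image', 'z_map', 'fx', 'fy', 'cx', 'cy', 'extrinsics']
top 472.590928724275 310.61935775025705 244.07421197635017 [[-0.093, 0.973, -0.211, 0.217], [-0.996, -0.092, 0.016, 0.085], [-0.004, 0.211, 0.977, 1.816], [0.0, 0.0, 0.0, 1.0]] ['image', 'z_map', 'fx', 'fy', 'cx', 'cy', 'extrinsics']
```

View pics/side0.png

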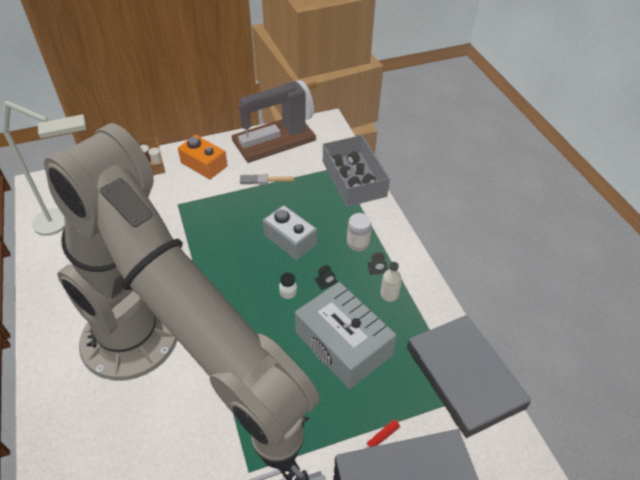

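View pics/top0.png

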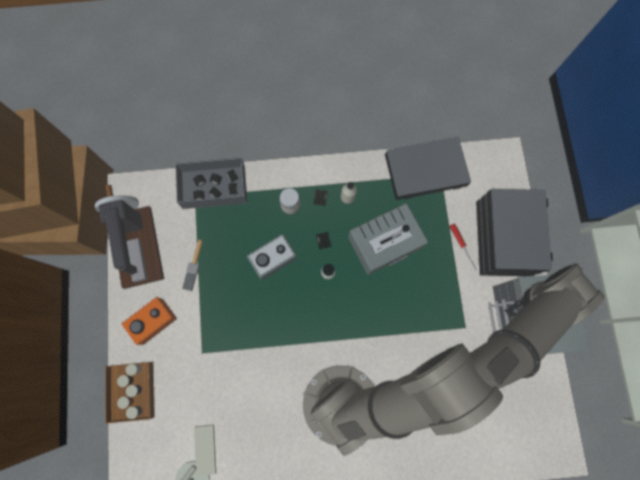

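The grey station is at side pixel (290,228), with its large button at (282,216) and small button at (298,229). The similar orange box at (203,155) is the decoy. The extractor is at side (345,335), with its knob at (356,323). I'll confirm all of this in enlarged crops and measure.

```bash
python3 - <<'E'
import pickle,cv2,numpy as np
d=pickle.load(open("f0.pkl","rb"))
a=d["side"]["image"][190:390,240:440,::-1]; b=d["top"]["image"][170:300,240:440,::-1]
cv2.imwrite("pics/crop_side.png",cv2.resize(a,(600,600),interpolation=cv2.INTER_CUBIC))
cv2.imwrite("pics/crop_top.png",cv2.resize(b,(800,520),interpolation=cv2.INTER_CUBIC))
E
```

```text
(no output)
```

View pics/crop_side.png

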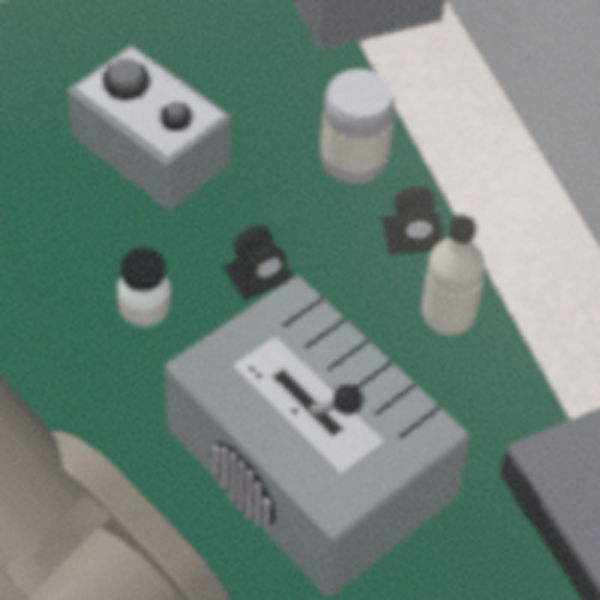

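View pics/crop_top.png

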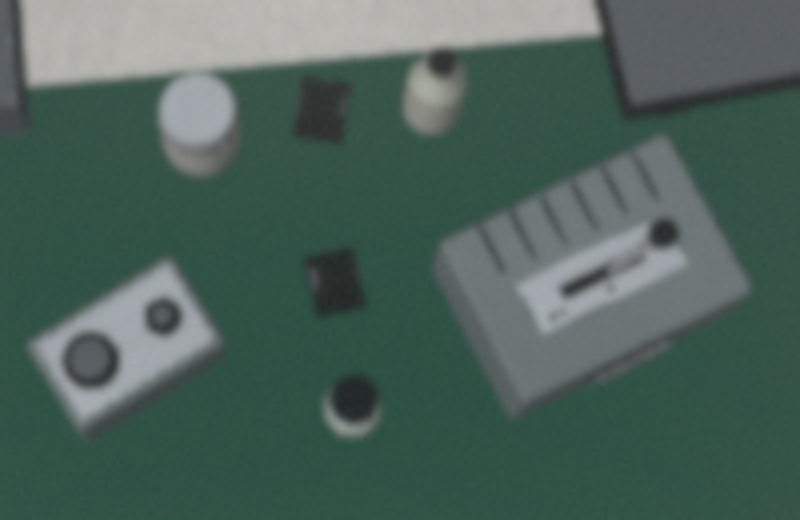

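The crops confirm it: the grey station has its large button on the left of the top view (and the small one at (163,315) in the crop), the lever leans right towards the one end, and the two pips (far stop) are at the left end of the slot. Next I'll measure positions.

```bash
cat > h.py <<'E'
import numpy as np,cv2
def cloud(f):
    v,u=np.mgrid[0:480,0:640]; z=f["z_map"]
    P=np.stack([(u-f["cx"])/f["fx"]*z,-(v-f["cy"])/f["fy"]*z,-z],-1)
    E=f["extrinsics"]; W=P@E[:3,:3].T+E[:3,3]; W[z<=0]=np.nan; return W
def ray(f,u,v):
    E=f["extrinsics"]; d=E[:3,:3]@np.array([(u-f["cx"])/f["fx"],-(v-f["cy"])/f["fy"],-1.]); return E[:3,3],d
def onplane(f,u,v,h):
    o,d=ray(f,u,v); return o+d*(h-o[2])/d[2]
def tri(rs):
    A=np.zeros((3,3));b=np.zeros(3)
    for o,d in rs:
        d=d/np.linalg.norm(d); M=np.eye(3)-np.outer(d,d);A+=M;b+=M@o
    p=np.linalg.solve(A,b); return p,[np.linalg.norm((np.eye(3)-np.outer(d,d)/(d@d))@(p-o)) for o,d in rs]
def blob(f,u,v,r,thr):
    g=cv2.cvtColor(f["image"],cv2.COLOR_RGB2GRAY)[v-r:v+r+1,u-r:u+r+1]
    m=(g<thr).astype(np.uint8); n,l,s,c=cv2.connectedComponentsWithStats(m)
    k=1+np.argmax(s[1:,4]); return c[k]+[u-r,v-r],s[k].tolist()
E
python3 - <<'E'
from h import *; import pickle
d=pickle.load(open("f0.pkl","rb"))
for n in ["top","side"]:
    f=d[n];W=cloud(f)
    for nm,reg,(z0,z1) in [("ext",dict(top=(340,190,435,280),side=(285,275,400,390))[n],(.115,.131)),("sta",dict(top=(240,230,300,285),side=(255,200,325,265))[n],(.074,.088))]:
        x0,y0,x1,y1=reg; w=W[y0:y1,x0:x1].reshape(-1,3); w=w[(w[:,2]>z0)&(w[:,2]<z1)]
        print(n,nm,len(w),np.median(w,0).round(4),cv2.minAreaRect((w[:,:2]*1000).astype(np.float32)))
T,S=d["top"],d["side"]
for nm,a,b,r in [("knob",(405,229),(356,323),5),("start",(263,260),(282,216),8),("stop",(281,249),(298,229),6)]:
    ca,sa=blob(T,*a,r,95); cb,sb=blob(S,*b,r,95)
    print(nm,ca.round(1),sa,cb.round(1),sb,tri([ray(T,*ca),ray(S,*cb)]))
    for f,c in((T,ca),(S,cb)):
        u,v=c.round().astype(int); print(cloud(f)[v,u].round(4),[onplane(f,*c,h).round(4)[:2].tolist() for h in (.09,.186)])
for nm,reg in dict(jar=(315,258,340,282),wa=(312,228,335,252),bot=(338,180,358,205),wb=(312,187,330,208),tin=(277,185,302,217)).items():
    x0,y0,x1,y1=reg; w=cloud(T)[y0:y1,x0:x1].reshape(-1,3); w=w[w[:,2]>.03]; print(nm,w[:,:].min(0).round(3),w.max(0).round(3))
E
```

```text
top ext 2499 [ 0.5792 -0.226   0.1211] ((650.2565307617188, -206.0439453125), (310.7822265625, 240.07302856445312), 21.0165958404541)
top sta 780 [0.5608 0.2034 0.0813] ((560.5335693359375, 208.21865844726562), (100.1922836303711, 159.49989318847656), 26.61971664428711)
side ext 4135 [ 0.5806 -0.24    0.1203] ((648.9541625976562, -209.91452026367188), (310.0016784667969, 241.90924072265625), 20.87347984313965)
side sta 809 [0.5616 0.1929 0.0815] ((562.1463012695312, 206.62319946289062), (104.88139343261719, 164.76779174804688), 26.495603561401367)
knob [405.7 227.7] [2, 0, 8, 8, 46] [355.7 322.7] [0, 1, 10, 9, 68] (array([ 0.59437901, -0.28327863,  0.18765151]), [np.float64(0.0011548981725443878), np.float64(0.0011548981725440731)])
[ 0.5912 -0.2815  0.2007] [[0.6183, -0.3055], [0.5959, -0.2838]]
[ 0.5902 -0.291   0.1986] [[0.6221, -0.2259], [0.5937, -0.2824]]
start [262.3 259.8] [1, 2, 13, 13, 124] [281.8 218.8] [1, 6, 14, 9, 72] (array([0.54790152, 0.24154337, 0.07560805]), [np.float64(0.0012047729401315917), np.float64(0.0012047729401316709)])
[0.5418 0.2397 0.1104] [[0.5464, 0.2402], [0.528, 0.2315]]
[0.5423 0.2228 0.0948] [[0.5432, 0.2282], [0.5202, 0.1402]]
stop [280.4 248.8] [2, 2, 8, 8, 52] [298.1 229.6] [2, 4, 9, 6, 41] (array([0.58177075, 0.17059586, 0.08375486]), [np.float64(0.0013195240235165558), np.float64(0.0013195240235165104)])
[0.5787 0.1712 0.1007] [[0.5818, 0.1702], [0.5615, 0.1654]]
[0.5772 0.1611 0.0928] [[0.5788, 0.165], [0.5533, 0.0814]]
jar [ 0.463 -0.023  0.031] [0.511 0.027 0.084]
wa [ 0.594 -0.017  0.031] [0.638 0.028 0.066]
bot [ 0.757 -0.137  0.03 ] [ 0.807 -0.08   0.155]
wb [ 0.767 -0.024  0.03 ] [0.817 0.025 0.065]
tin [0.734 0.084 0.032] [0.807 0.159 0.122]
```

```bash
python3 - <<'E'
from h import *; import pickle
d=pickle.load(open("f0.pkl","rb"))
for n,seed in (("top",(370,250)),("side",(320,325))):
    f=d[n];W=cloud(f); m=((W[...,2]>.112)&(W[...,2]<.132)).astype(np.uint8)
    m=cv2.morphologyEx(m,cv2.MORPH_OPEN,np.ones((3,3)))
    c=[c for c in cv2.findContours(m,cv2.RETR_EXTERNAL,2)[0] if cv2.pointPolygonTest(c,seed,False)>=0][0]
    r=cv2.minAreaRect(c)
    p=np.array([onplane(f,*q[0],.123)[:2]*1000 for q in c]).astype(np.float32)
    print(n,cv2.boundingRect(c),cv2.minAreaRect(p))
    # height of start button/top
f=d["top"];W=cloud(f)
for (u,v,r) in ((262,259,4),(280,249,2),(262,259,1)):
    w=W[v-r:v+r+1,u-r:u+r+1].reshape(-1,3); print(np.nanmedian(w,0).round(4),w[:,2].std().round(4))
E
```

```text
top (352, 204, 75, 67) ((582.9734497070312, -229.95980834960938), (169.09259033203125, 239.0498046875), 20.7342586517334)
side (297, 282, 99, 89) ((582.8468017578125, -238.66371154785156), (170.5904541015625, 241.08468627929688), 20.724781036376953)
[0.5464 0.2397 0.1051] 0.0056
[0.5787 0.1711 0.103 ] 0.0046
[0.5464 0.2397 0.1072] 0.0042
```

```bash
python3 - <<'E'
from h import *; import pickle
d=pickle.load(open("f0.pkl","rb"))
for n in("top","side"):
    W=cloud(d[n]); x,y,z=W[...,0],W[...,1],W[...,2]
    for X0 in np.arange(.25,.75,.1):
        print(n,round(X0,2),[ (round(float(np.nanmax(z[k])),2) if (k:=(x>X0)&(x<X0+.1)&(y>Y0)&(y<Y0+.1)).sum()>5 else None) for Y0 in np.arange(-.75,-.25,.1)])
E
```

```text
top 0.25 [0.62, 0.66, 0.69, 0.69, 0.02]
top 0.35 [0.23, 0.62, 0.01, 0.02, 0.01]
top 0.45 [0.18, 0.19, 0.03, 0.12, 0.13]
top 0.55 [0.19, 0.18, 0.04, 0.13, 0.21]
top 0.65 [0.19, 0.18, 0.01, 0.02, 0.13]
side 0.25 [0.62, 0.66, 0.69, 0.68, None]
side 0.35 [None, 0.62, 0.01, 0.01, 0.01]
side 0.45 [0.18, 0.18, 0.03, 0.13, 0.13]
side 0.55 [0.18, 0.18, 0.03, 0.13, 0.2]
side 0.65 [0.18, 0.18, 0.01, 0.01, 0.13]
```

step_arm(targets=[[0,0,-0.75,0,0,0.58],[0,0,-0.75,0,0,0]], fingers=1)

```text
clock: 0.3
tcp_pos: [0.2934, -0.6077, 0.4493]
eef_rot: [0.822, -0.569, -0.001, -0.0]
wrist_force: [0.0, -0.1, 0.1]
gripper_width: 0.0592
```

step_arm(targets=[[-0.36,-0.94,0,0,0,0],[-0.36,-0.94,0,0,0,0],[-0.36,-0.94,0,0,0,0],[-0.36,-0.94,0,0,0,0],[-0.36,-0.94,0,0,0,0],[-0.36,-0.94,0,0,0,0],[-0.36,-0.94,0,0,0,0],[-0.36,-0.94,0,0,0,0],[-0.36,-0.94,0,0,0,0],[-0.36,-0.94,0,0,0,0],[-0.36,-0.94,0,0,0,0],[-0.36,-0.94,0,0,0,0]])

```text
clock: 1.5
tcp_pos: [0.5646, -0.3657, 0.4494]
eef_rot: [0.823, -0.568, -0.0, 0.0]
wrist_force: [0.2, -0.5, -0.6]
gripper_width: 0.0002
```

step_arm(targets=[[-0.36,-0.94,0,0,0,0],[-0.36,-0.94,0,0,0,0],[0,0,0,0,0,0],[0,0,0,0,0,0],[0,0,0,0,0,0]])

```text
clock: 2.0
tcp_pos: [0.6082, -0.3273, 0.4495]
eef_rot: [0.823, -0.568, -0.0, 0.0]
wrist_force: [1.1, -1.3, 0.2]
gripper_width: 0.0001
```

step_arm(targets=[[0,0,0.8,0,0,0],[0,0,0.8,0,0,0],[0,0,0.7,0,0,0],[0,0,0,0,0,0]])

```text
clock: 2.4
tcp_pos: [0.6074, -0.3272, 0.3779]
eef_rot: [0.823, -0.569, -0.002, 0.001]
wrist_force: [0.0, -0.4, 0.9]
gripper_width: 0.0
```

```bash
python3 - <<'E'
from cell import env, grab_frame
import cv2, numpy as np
a=grab_frame("side")["image"][250:400,270:430,::-1]; w=grab_frame("wrist")["image"][:,:,::-1]; 
o=np.zeros((480,800,3),np.uint8); o[:,:420]=cv2.resize(a,(420,394)) if 0 else cv2.resize(a,(420,480)); o[:285,420:]=cv2.resize(w,(380,285)); cv2.imwrite("pics/pre.png",o)
E
```

```text
(no output)
```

View pics/pre.png

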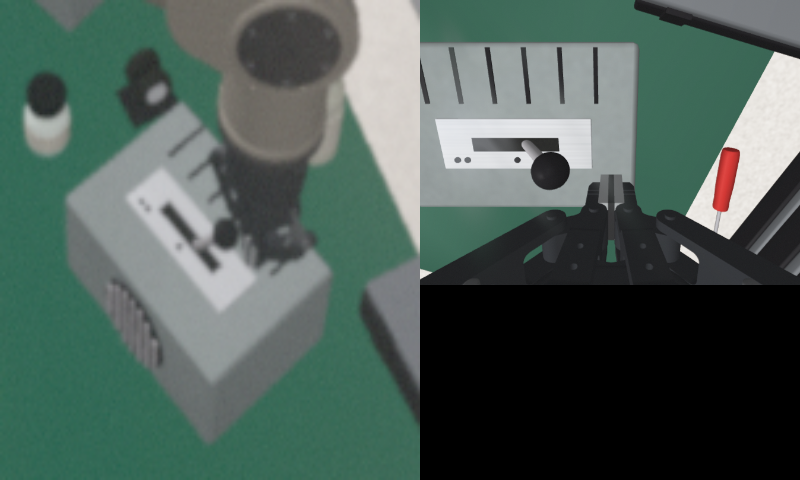

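The knob appears at composite pixel (550,170) in the wrist view, with the shut fingertips just to its -y side at (610,180). I'll check the lateral alignment using the calibration.

```bash
python3 - <<'E'
from cell import env, grab_frame
from h import *
from scipy.spatial.transform import Rotation as R
f=grab_frame("wrist"); s=env.sense(); E=np.linalg.inv(f["extrinsics"])
def pr(p):
    q=E[:3,:3]@p+E[:3,3]; return (f["cx"]-f["fx"]*q[0]/q[2], f["cy"]+f["fy"]*q[1]/q[2])
t=np.array(s["tcp_pos"]); Rm=R.from_quat(s["eef_rot"]).as_matrix()
print("tip173",pr(t+Rm@[0,0,.173]),"tip186",pr(t+Rm@[0,0,.186]),"tip160",pr(t+Rm@[0,0,.160]))
for k in([.593,-.282,.186],[.591,-.280,.186]): print("knob",pr(np.array(k)))
c,st=blob(f,218,287,50,60); print("seen",c,st); 
k=onplane(f,*c,.186); print(k)
o=Rm.T@(k-t); print("knob in tool",o.round(4), "axes",Rm[:2,0].round(3))
cv2.imwrite("pics/w2.png",f["image"][200:420,150:450,::-1].repeat(2,0).repeat(2,1))
E
```

```text
tip173 (np.float64(320.41222368910485), np.float64(314.2300046422572)) tip186 (np.float64(320.5284078691523), np.float64(299.63256219565255)) tip160 (np.float64(320.276137462269), np.float64(331.3279508790066))
knob (np.float64(212.23857869321608), np.float64(287.58534611284455))
knob (np.float64(206.63631355941536), np.float64(290.0018419054407))
seen [218.98025478 287.70987261] [19, 20, 65, 63, 3140]
[ 0.5939972  -0.28480949  0.186     ]
knob in tool [-0.045 -0.001  0.196] axes [ 0.354 -0.935]
```

View pics/w2.png

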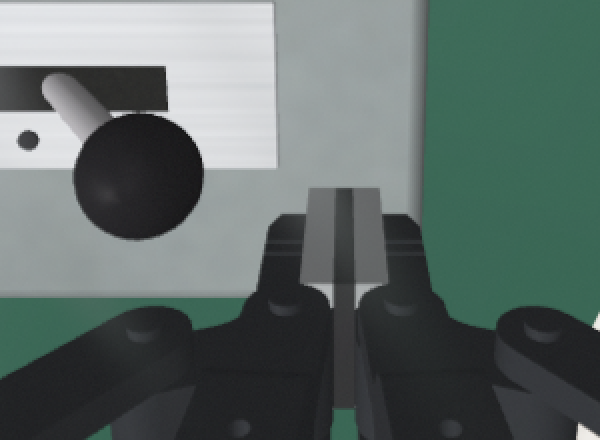

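step_arm(targets=[[0,0,0.6,0,0,0],[0,0,0.57,0,0,0],[0,0,0,0,0,0],[-0.5,0,0,0,0,0],[-0.3,0,0,0,0,0],[-0.3,0,0,0,0,0],[-0.3,0,0,0,0,0]])

```text
clock: 3.25
tcp_pos: [0.5943, -0.2874, 0.3485]
eef_rot: [0.823, -0.568, 0.003, -0.0]
wrist_force: [1.6, -3.8, 2.5]
gripper_width: 0.0003
```

step_arm(targets=[[-0.3,0,0,0,0,0],[-0.3,0,0,0,0,0],[-0.3,0,0,0,0,0],[-0.3,0,0,0,0,0]])

```text
clock: 3.65
tcp_pos: [0.5812, -0.253, 0.3462]
eef_rot: [0.823, -0.568, 0.001, -0.0]
wrist_force: [1.7, -4.5, 3.0]
gripper_width: 0.0001
```

step_arm(targets=[[-0.3,0,0,0,0,0],[-0.3,0,0,0,0,0],[-0.3,0,0,0,0,0],[0,0,0,0,0,0]])

```text
clock: 4.05
tcp_pos: [0.5713, -0.2266, 0.3455]
eef_rot: [0.824, -0.567, -0.001, -0.0]
wrist_force: [0.5, 0.8, -0.4]
gripper_width: 0.0003
```

step_arm(targets=[[-0.15,0,0,0,0,0],[-0.1,0,0,0,0,0]])

```text
clock: 4.25
tcp_pos: [0.5689, -0.221, 0.3455]
eef_rot: [0.823, -0.568, -0.0, 0.0]
wrist_force: [-0.3, -0.3, -0.1]
gripper_width: 0.0003
```

step_arm(targets=[[-0.1,0,0,0,0,0],[-0.1,0,0,0,0,0]])

```text
clock: 4.45
tcp_pos: [0.567, -0.2166, 0.3457]
eef_rot: [0.823, -0.568, 0.001, 0.0]
wrist_force: [9.2, -16.4, -8.2]
gripper_width: 0.0
```

step_arm(targets=[[-0.1,0,0,0,0,0],[0,0,0,0,0,0]])

```text
clock: 4.65
tcp_pos: [0.5663, -0.216, 0.3459]
eef_rot: [0.822, -0.569, 0.003, 0.001]
wrist_force: [13.9, -20.6, -11.5]
gripper_width: -0.0001
```

```bash
python3 - <<'E'
from cell import env, grab_frame
import cv2, numpy as np
a=grab_frame("side")["image"][250:400,270:430,::-1]; w=grab_frame("wrist")["image"][:,:,::-1]; 
o=np.zeros((480,800,3),np.uint8); o[:,:420]=cv2.resize(a,(420,480)); o[:285,420:]=cv2.resize(w,(380,285)); cv2.imwrite("pics/push.png",o)
E
```

```text
(no output)
```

View pics/push.png

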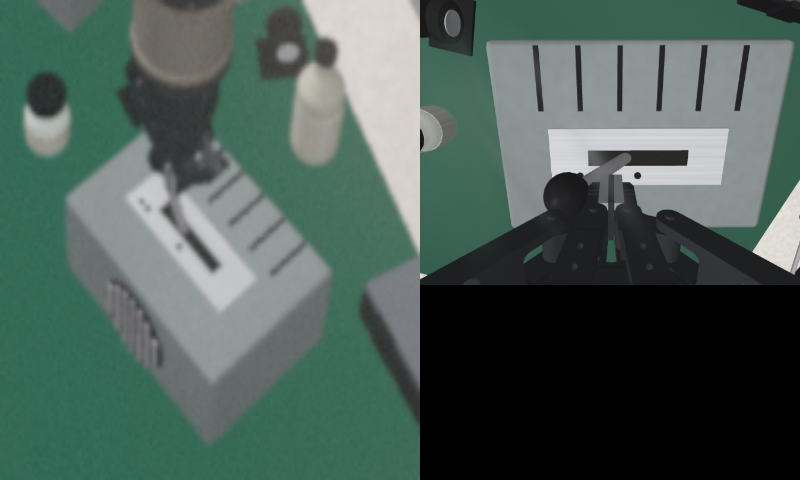

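The lever is at the far stop: it leans to the two-pip end and the force has risen to about 27 N. I'll back off, lift and check that it stays.

step_arm(targets=[[0.4,0,0,0,0,0],[0.5,0,0,0,0,0],[0.5,0,0,0,0,0],[0,0,-0.8,0,0,0],[0,0,-0.9,0,0,0],[0,0,-0.9,0,0,0],[0,0,-0.9,0,0,0],[0,0,0,0,0,0]])

```text
clock: 5.55
tcp_pos: [0.5814, -0.2531, 0.4545]
eef_rot: [0.823, -0.568, 0.003, -0.001]
wrist_force: [0.3, 0.1, 0.5]
gripper_width: 0.0003
```

```bash
python3 - <<'E'
from cell import env, grab_frame
import cv2, numpy as np
a=grab_frame("side")["image"][200:400,220:430,::-1]; w=grab_frame("wrist")["image"][:,:,::-1]; 
o=np.zeros((480,800,3),np.uint8); o[:,:420]=cv2.resize(a,(420,480)); o[:285,420:]=cv2.resize(w,(380,285)); cv2.imwrite("pics/after.png",o)
E
```

```text
(no output)
```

View pics/after.png

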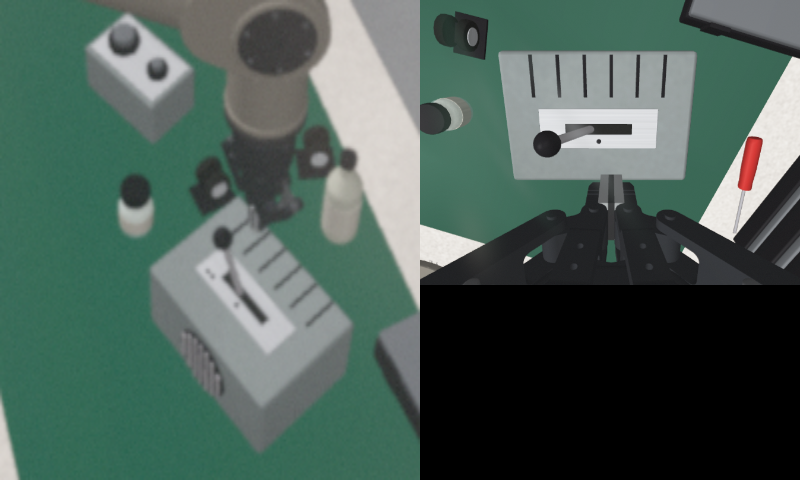

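The released lever stays at the two-pip end: its knob is at composite pixel (547,143), with the pips beneath it. Next I'll move over the start button.

step_arm(targets=[[-0.93,-0.275,0,0,0,0],[-0.93,-0.275,0,0,0,0],[-0.93,-0.275,0,0,0,0],[-0.93,-0.275,0,0,0,0],[-0.93,-0.275,0,0,0,0],[-0.93,-0.275,0,0,0,0],[-0.93,-0.275,0,0,0,0],[-0.93,-0.275,0,0,0,0],[-0.93,-0.275,0,0,0,0]])

```text
clock: 6.55
tcp_pos: [0.5608, 0.0098, 0.4494]
eef_rot: [0.823, -0.568, -0.001, 0.001]
wrist_force: [-0.4, 0.2, -0.2]
gripper_width: -0.0003
```

step_arm(targets=[[-0.93,-0.275,0,0,0,0],[-0.93,-0.275,0,0,0,0],[-0.93,-0.275,0,0,0,0],[-0.93,-0.275,0,0,0,0],[-0.93,-0.275,0,0,0,0],[-0.93,-0.275,0,0,0,0],[-0.93,-0.275,0,0,0,0],[-0.93,-0.275,0,0,0,0],[0,0,0,0,0,0],[0,0,0,0,0,0],[0,0,0,0,0,0]])

```text
clock: 7.65
tcp_pos: [0.5439, 0.2401, 0.4499]
eef_rot: [0.823, -0.568, -0.0, 0.001]
wrist_force: [0.5, -0.6, 0.9]
gripper_width: 0.0002
```

```bash
python3 - <<'E'
from cell import env, grab_frame
from h import *
from scipy.spatial.transform import Rotation as R
f=grab_frame("wrist"); s=env.sense(); E=np.linalg.inv(f["extrinsics"])
def pr(p):
    q=E[:3,:3]@p+E[:3,3]; return np.round((f["cx"]-f["fx"]*q[0]/q[2], f["cy"]+f["fy"]*q[1]/q[2]),1)
t=np.array(s["tcp_pos"]); print(t)
print("start",pr(np.array([.545,.24,.1])),"stop",pr(np.array([.5797,.171,.097])))
cv2.imwrite("pics/w3.png",f["image"][:,:,::-1]); import pickle; pickle.dump((f,s),open("w3.pkl","wb"))
E
```

```text
[0.54387356 0.24001995 0.45009676]
start [321.3 209.7] stop [416.2 199.1]
```

View pics/w3.png

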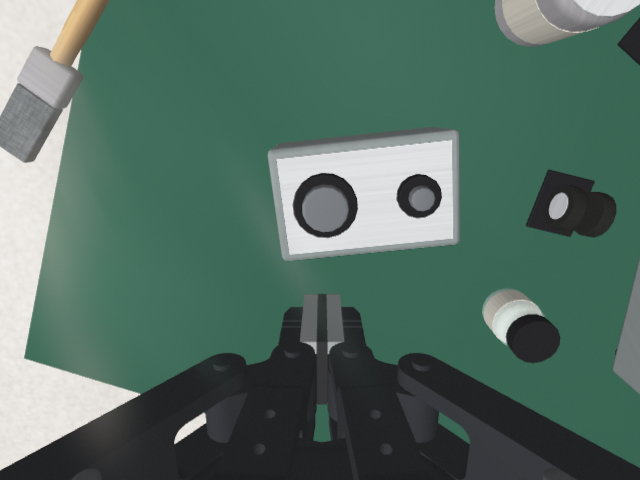

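The start button (large grey disc) is at pixel (325,208), within about 3 mm of the predicted spot, and the stop button is at (419,197). I'll make a small correction and descend.

step_arm(targets=[[0.08,-0.05,0.8,0,0,0],[0,0,0.9,0,0,0],[0,0,0.9,0,0,0],[0,0,0.9,0,0,0],[0,0,0.9,0,0,0],[0,0,0.5,0,0,0],[0,0,0,0,0,0],[0,0,0,0,0,0]])

```text
clock: 8.5
tcp_pos: [0.5462, 0.2393, 0.3044]
eef_rot: [0.823, -0.568, 0.0, -0.0]
wrist_force: [-0.2, 0.4, 0.5]
gripper_width: 0.0004
```

```bash
python3 - <<'E'
from cell import env, grab_frame
import cv2,numpy as np
w=grab_frame("wrist")["image"][150:450,120:520,::-1]
cv2.imwrite("pics/w4.png",cv2.resize(w,(800,600)))
E
```

```text
(no output)
```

View pics/w4.png

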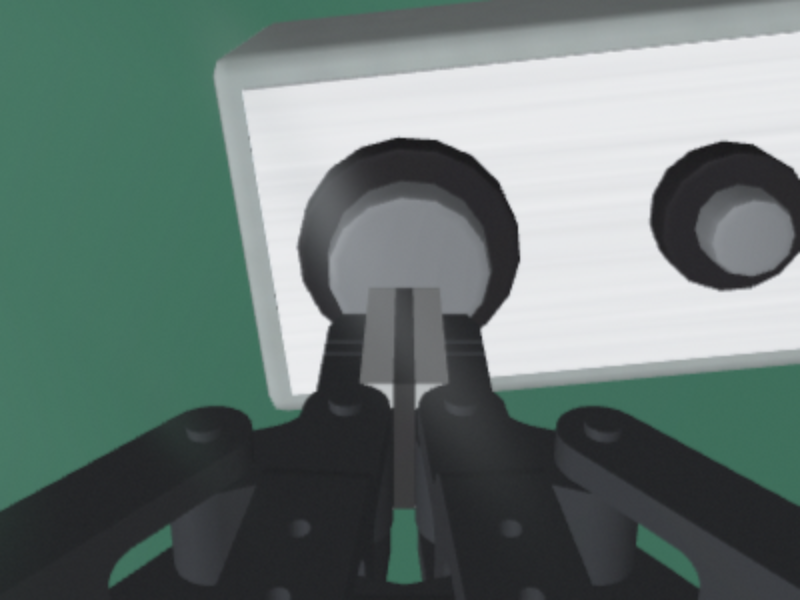

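The fingertips are centred over the grey disc (crop pixel ~(408,260)). Pressing slowly now.

step_arm(targets=[[0,0,0.2,0,0,0],[0,0,0.2,0,0,0],[0,0,0.1,0,0,0],[0,0,0,0,0,0]])

```text
clock: 8.95
tcp_pos: [0.5456, 0.2394, 0.2881]
eef_rot: [0.823, -0.568, -0.0, 0.0]
wrist_force: [-0.5, -0.4, 0.0]
gripper_width: 0.0001
```

step_arm(targets=[[0,0,0.1,0,0,0],[0,0,0,0,0,0]])

```text
clock: 9.15
tcp_pos: [0.5457, 0.2394, 0.2854]
eef_rot: [0.823, -0.568, -0.0, 0.0]
wrist_force: [-0.1, 0.2, 0.6]
gripper_width: -0.0002
```

step_arm(targets=[[0,0,0.1,0,0,0],[0,0,0,0,0,0]])

```text
clock: 9.35
tcp_pos: [0.5457, 0.2394, 0.2823]
eef_rot: [0.823, -0.568, -0.0, 0.0]
wrist_force: [-1.2, -0.6, 0.2]
gripper_width: 0.0002
```

step_arm(targets=[[0,0,0.1,0,0,0],[0,0,0,0,0,0]])

```text
clock: 9.55
tcp_pos: [0.5457, 0.2394, 0.2793]
eef_rot: [0.823, -0.568, -0.0, 0.0]
wrist_force: [-0.3, -0.1, -0.4]
gripper_width: -0.0001
```

step_arm(targets=[[0,0,0.1,0,0,0],[0,0,0.1,0,0,0],[0,0,0,0,0,0]])

```text
clock: 9.85
tcp_pos: [0.5459, 0.2395, 0.2735]
eef_rot: [0.823, -0.568, 0.0, -0.0]
wrist_force: [0.3, 0.2, 3.7]
gripper_width: 0.0002
```

step_arm(targets=[[0,0,0.1,0,0,0],[0,0,0,0,0,0]])

```text
clock: 10.05
tcp_pos: [0.5459, 0.2395, 0.2714]
eef_rot: [0.823, -0.568, 0.0, -0.0]
wrist_force: [-3.8, -2.0, 13.9]
gripper_width: -0.0001
```

step_arm(targets=[[0,0,0.1,0,0,0],[0,0,0,0,0,0]])

```text
clock: 10.25
tcp_pos: [0.5459, 0.2397, 0.2707]
eef_rot: [0.823, -0.568, 0.001, -0.0]
wrist_force: [-16.4, -8.8, 51.9]
gripper_width: 0.0001
```

The button has bottomed out, at about 52 N against a 5 N spring. Releasing and retreating upward.

step_arm(targets=[[0,0,-0.3,0,0,0],[0,0,-0.6,0,0,0],[0,0,-0.9,0,0,0],[0,0,-0.9,0,0,0],[0,0,-0.9,0,0,0],[0,0,-0.9,0,0,0],[0,0,-0.9,0,0,0],[0,0,0,0,0,0],[0,0,0,0,0,0]])

```text
clock: 11.15
tcp_pos: [0.5457, 0.2394, 0.4298]
eef_rot: [0.823, -0.568, 0.0, -0.0]
wrist_force: [-0.6, 0.1, -1.6]
gripper_width: -0.0001
```

```bash
python3 - <<'E'
from cell import env, grab_frame
import cv2, numpy as np
a=grab_frame("side")["image"][200:400,220:430,::-1]; t=grab_frame("top")["image"][170:290,240:440,::-1]; w=grab_frame("wrist")["image"][:,:,::-1]
o=np.zeros((525,800,3),np.uint8); o[:480,:420]=cv2.resize(a,(420,480)); o[:285,420:]=cv2.resize(w,(380,285)); o[290:518,420:]=cv2.resize(t,(380,228)); cv2.imwrite("pics/final.png",o)
E
```

```text
(no output)
```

View pics/final.png

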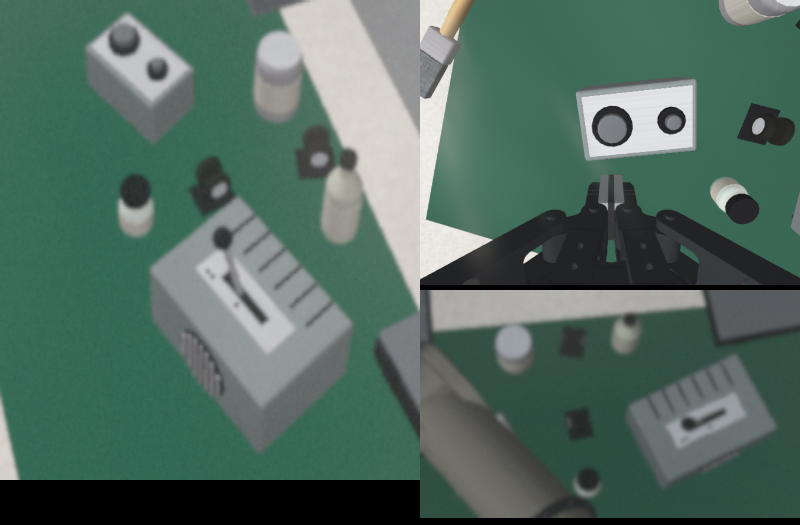

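The lever is at the two-pip stop, the buttons are up, and the wheels, jar, bottle and tin look to be where they were. The arm is clear, so I'm handing in.

```bash
python3 -c "
from cell import env
print(env.finish_job())"
```

```text
the job is handed in; nothing more can be done
None
```

The job is done and handed in at about 11 s of the 48 s allowed. I got no verdict back.

- **Lever:** I pushed the knob with shut fingertips past the click to the far stop. The force there rose to about 27 N, and after release the pictures showed the lever staying at the two-pip end.
- **Start button:** Only after that did I press the large start button on the grey switch box. It bottomed out at about 52 N, more than needed against its 5 N spring but below the 120 N wrist limit. I then lifted clear.
- **Last checks:** The final pictures show both buttons up and the lever still at the far stop. The wheels, jar, bottle and tin look unmoved. The stop button was not touched, and the wrist force was back near zero. The brush and screwdriver were only partly in view or out of view at the end, but the arm never went near them.
- **Disagreements:** Camera estimates of the same points differed by 2–4 mm on the knob and about 3 mm on the start button. I corrected the button position from the wrist camera before pressing. The depth map put the start button top at about 105–110 mm, but contact came at a tip height of about 102 mm.

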